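# Show the rod's marker to the camera in the mirror

### The job

Take the sampling rod by its orange head from its white stand and push it gently all the way down into the narrow neck of the glass vial, then let go of it. Then turn the sprung mirror by the yellow grip on top until the camera sees the orange head in it, that is, until the red needle on the mirror's axis points at the head. Finish holding the grip so that the mirror stays at that angle, and do not disturb the red-capped bottle beside the station, the petri dish or the small red-capped dropper vial.

Things in the scene. Friction and masses are not known exactly. Their poses are not given: they have to be found in the camera images.
- rod: Loose upright sampling rod, 80 mm tall, about 40 g: a white rod 9 mm in diameter, 50 mm long with a tapered tip, below an orange cylindrical head 28 mm in diameter, 30 mm high. Origin at the tip, z along the rod towards the head. It starts with its tip 8 mm above the worktop, 22 mm deep in a loose hole of a fixed white block 50 x 50 x 30 mm.
- rod_head (a point): Centre of the rod's orange head (the marker), on the rod's axis, 65 mm above its tip, 15 mm above the head's lower face.
- vial_mouth (a point): Centre of the open mouth of the clear glass vial, 66 mm above the worktop. The neck is 17 mm wide outside and 13 mm inside; below it the vial is 25 mm wide and 53 mm deep from the mouth. With the rod all the way down, its head rests on the rim, the head's centre 15 mm above this point.
- lens (a point): Front of the lens of the small black camera, 81 mm above the worktop, 132 mm from the mirror's axis, looking level at it. The mirror station (aluminium plate 235 x 66 x 12 mm, fixed to the worktop) has the camera on a post at one end and the mirror at the other. The camera sees the head when the mirror's normal halves the angle between the directions to lens and head.
- mirror: Flat mirror, 72 x 72 x 9 mm with grey frame, centre 81 mm above the worktop, turning on an upright axis in its reflecting face. Origin on the axis at worktop height; x is the face's normal (outward), y along the face, z up. A weak spring (at most 0.07 N m) holds it at its rest stop at the start and returns it there if let go; from rest it turns clockwise seen from above, up to 1.25 rad.
- mirror_grip (a point): Middle of the yellow upright grip on top of the mirror, on the mirror's axis, 138 mm above the worktop; axes as the mirror's. The grip is 10 mm thick (along x), 36 mm wide (along y) and stands free from 117 mm (top of the frame) to 155 mm above the worktop. It is fixed to the mirror.
- needle: Thin red needle, 137 mm long, level, about 21 mm above the worktop under the mirror, geared to it: it turns on the same axis, the same way, twice as far. Origin on the mirror's axis at worktop height; x runs along the needle away from the axis and is exactly the direction in which the camera looks after the mirror; z up. Nothing touches it.
- reagent_a: Bystander: reagent bottle with a red cap, 56 mm in diameter, 106 mm tall. Origin at the centre of its underside.
- petri_a: Bystander: petri dish, 91 mm in diameter, 14 mm high. Origin at the centre of its underside.
- vial_r: Bystander: small white dropper vial with a red cap, 18 mm in diameter, 48 mm tall. Origin at the centre of its underside.
- vial: The glass vial, upright, fixed to the worktop on a dark round foot 56 mm in diameter. Origin at worktop height under the centre of the mouth, z up.
Things that resemble listed ones, but are neither listed nor needed, are in the scene too. What is shaped like the vial but purple is not meant.

How it is judged:
On the way, in this order (a step that is already met when the one before it is completed fails the run):
1. the rod is all the way down in the vial, its head on the rim, and let go (horizontal distance between rod_head and vial_mouth below 0.005 m and z of rod_head in the frame of vial_mouth between 0.011 and 0.0185 m and angle between rod's own z axis and vertical below 0.08 rad and contact force between the fingers and rod below 0.1 N), for 0.2 s.
2. the mirror is held so that the camera's line of sight falls on the orange head (y of rod_head in the frame of needle between -0.014 and 0.014 m and x of rod_head in the frame of needle above 0.05 m and contact force between the fingers and mirror above 0.5 N), for 0.3 s.
At the end, for the whole second after the job is handed in: Rod in the vial, head on the rim (centre 11 to 18.5 mm above the mouth, within 5 mm of its axis, tilt under 0.08 rad), not touched; fingers hold the mirror (over 0.5 N), still (under 0.1 rad/s), the needle's line passing within 14 mm of the head's centre, i.e. through the head (all of step 1 and all of step 2 and angular speed of mirror below 0.1 rad/s); the arm keeps its last pose, push and grip.
It fails at once if the red-capped bottle is moved by more than 30 mm or tipped over (distance of reagent_a from where it was at the start of the episode above 0.03 m or angle between reagent_a's own z axis and vertical above 0.5 rad).
It fails at once if the petri dish is moved by more than 30 mm or tipped over (distance of petri_a from where it was at the start of the episode above 0.03 m or angle between petri_a's own z axis and vertical above 0.5 rad).
It fails at once if the dropper vial is moved by more than 30 mm or tipped over (distance of vial_r from where it was at the start of the episode above 0.03 m or angle between vial_r's own z axis and vertical above 0.5 rad).
It fails at once if the rod is rammed against the vial with more than 40 N (contact force between rod and vial above 40 N).
It also fails if it takes over 58 s, if anything falls off the work surface, if the arm or the gripper's body presses on something with over 40 N, if the wrist force passes 120 N, or if a joint passes its speed limit or range.

### The arm

A 6-joint arm with a two-finger parallel gripper is mounted at the origin on a cart in front of the work surface, level with it; the furniture and walls round the work are solid. World frame = base frame: x ahead of the robot, y to its left, z up, the work surface at z = 0. Lengths are in m, angles in rad, forces in N, time in s.
With the tool pointing down it reaches from about 0.325 to 0.85 m from the base axis. Payload 4.4 kg.
Tool frame: the origin (TCP) lies on the centre line of the jaws, within the pads' length; the fingertips stand 17 mm ahead of it and the grasp point (between the pads) lies 2 mm behind it; z points along the fingers, y is the line along which they close (so a half turn about z gives the same grasp; the last joint's range is limited). The gripper opens to 94 mm and grips with 3 to 60 N. Pads are 16 mm wide; open, the fingers measure 119 mm over their backs; the gripper's body (75 mm by 177 mm) begins 78 mm behind the grasp point.
Start: joints at [1.083, 0.207, 1.542, -0, 1.393, -0.15], TCP at [0.19, 0.543, 0.222] pointing down, gripper open.
Joint ranges: [-2.73, 2.73], [-0.86, 2.22], [0.23, 2.46], [-1.11, 4.25], [0.08, 2.63], [-2.82, 2.82]. Speed limits (rad/s): [2.79, 2.79, 3.14, 3.14, 3.14, 3.14].

### API

Orientations are given as a unit quaternion [x, y, z, w].
In Python, from bench import r gives the robot as it stands.
- The arm moves only by the tool apply_moves, never from a script. Its argument "rows" is a list of rows, each an object with "twist": the turn, a rotation vector about the tool's x, y, z in units of 180 degrees (1.0 is 180 degrees), a list of three; "delta_pos": the shift along the tool's x, y, z in units of 100 mm (1.0 is 100 mm), a list of three; "fingers": the gripper command: -1 is fully open, 1 is shut, values between are in proportion. A call has 1 to 10 rows; each row is the pose to reach, as a shift and turn from the pose commanded when the call began, along the tool's axes at that moment, turning the shorter way round; what a row does not reach only later rows make up. A row lasts 1/8 s, in which the tool goes at most 62.5 mm and 10.7 degrees, less where a joint would pass 70% of its speed; a pose out of reach is approached as far as the arm can. A call with a number of a shift or a turn outside -1 to 1 is refused whole. A call with a gripper value outside its range is refused whole. The fingers move at their own pace and stop on an object; the grip force is fixed at half the most. Time passes only in rows, so rows that repeat a pose let the fingers close. It gives the time, the measured TCP pose, the force, the opening and the grip force at its end, in the units of the state.
- r.sense(): the state, without advancing time (a new reading comes with each control period).
- r.snapshot(name): name is "scene" or "top" or "wrist"; returns the picture (384x512x3 uint8, blue, green, red); there is no depth.
- r.calibration(name): a dict with "camera_matrix" (3x3 intrinsics, pixels), "rvec" (rotation vector, rad) and "tvec" (3), from world to camera coordinates, as OpenCV has them; the wrist camera has in their place "T_tool_cam" (4x4, takes a point from camera to tool coordinates, whose origin is the TCP and whose axes are the flange's). Camera axes: x right, y down, z forward; pixel columns grow to the right and rows downward; lengths in m; the calibration is good to about 2 mm. A picture is of the moment at which its call begins: read the wrist's pose just before it. calibration takes no time and is no camera call.
- r.hand_in(): hands the job in; it is judged then, once.
The state is a dict: "time_s": time; "joint_pos": joint angles; "qd": joint speeds; "tau": joint torques, N m; "tool_pos": TCP position; "orientation": TCP orientation; "ft_force": force on the tool from outside, world axes, zero at the start; "moment": the same for the moment, N m; "width": finger opening in m; "grasp_force": force on a finger pad.
Only numpy, scipy, OpenCV 4.12 (cv2) and the standard library are available. Lean on these libraries where they do the work, as an engineer would, in place of code of your own. Each camera call takes 0.05 s, during which the arm holds its last target. There are 200 camera calls.

## Working session

There is one attempt and no reset: what is moved stays moved. The work goes in short steps, Python scripts to look and compute and a tool call to move; the robot and the scene stay as the last step left them, time stands still between calls to the robot, and variables do not carry over. Pictures are saved under pics/ and viewed, at most 12 in all, crops included, and the job is handed in when it is done.

Besides the shell and the picture viewer there is one more tool, called after ">>>" by a JSON object that holds its "api" and its "payload", one argument or row to a line. apply_moves: Moves the arm, as the interface text tells. Its arguments: {"type":"object","properties":{"rows":{"type":"array"}},"required":["rows"]}

```bash
mkdir -p pics
python3 - <<'E'
from bench import r
import cv2,numpy as np
s=r.sense();print({k:np.round(v,3).tolist() for k,v in s.items()})
for n in("scene","top"):
    im=r.snapshot(n);cv2.imwrite(f"pics/{n}0.png",im)
    cv2.imwrite(f"pics/{n}0b.png",cv2.resize(im,(800,600),interpolation=cv2.INTER_CUBIC))
    print(n,r.calibration(n))
print(r.calibration("wrist"))
E
```

```text
{'time_s': 0.0, 'joint_pos': [1.083, 0.207, 1.543, -0.0, 1.393, -0.151], 'qd': [-0.002, -0.001, 0.001, -0.0, 0.001, -0.001], 'tau': [-0.001, -37.088, -28.142, 0.07, 0.036, -0.0], 'tool_pos': [0.19, 0.542, 0.221], 'orientation': [0.168, 0.986, -0.001, -0.0], 'ft_force': [0.081, -0.162, 0.088], 'moment': [-0.024, 0.013, 0.0], 'grasp_force': 0.0, 'width': 0.094}
scene {'camera_matrix': array([[378.55350204,   0.        , 258.74583118],
       [  0.        , 378.55350204, 193.26508611],
       [  0.        ,   0.        ,   1.        ]]), 'rvec': array([ 2.12035389, -0.91862829,  0.43652164]), 'tvec': array([-0.41173052,  0.36981587,  0.60922672])}
top {'camera_matrix': array([[395.49327556,   0.        , 253.65903333],
       [  0.        , 395.49327556, 193.43171445],
       [  0.        ,   0.        ,   1.        ]]), 'rvec': array([ 2.11235482, -2.16755299,  0.13527909]), 'tvec': array([0.01093252, 0.60716907, 0.99361031])}
{'camera_matrix': array([[334.57409095,   0.        , 251.74042758],
       [  0.        , 334.57409095, 193.37403033],
       [  0.        ,   0.        ,   1.        ]]), 'T_tool_cam': array([[ 3.71874270e-04, -9.66140881e-01, -2.58014845e-01,
         7.41607575e-02],
       [ 9.99999388e-01,  6.28201928e-04, -9.11023249e-04,
         7.36798351e-04],
       [ 1.04226223e-03, -2.58014348e-01,  9.66140523e-01,
        -1.62457308e-01],
       [ 0.00000000e+00,  0.00000000e+00,  0.00000000e+00,
         1.00000000e+00]])}
```

View pics/scene0b.png

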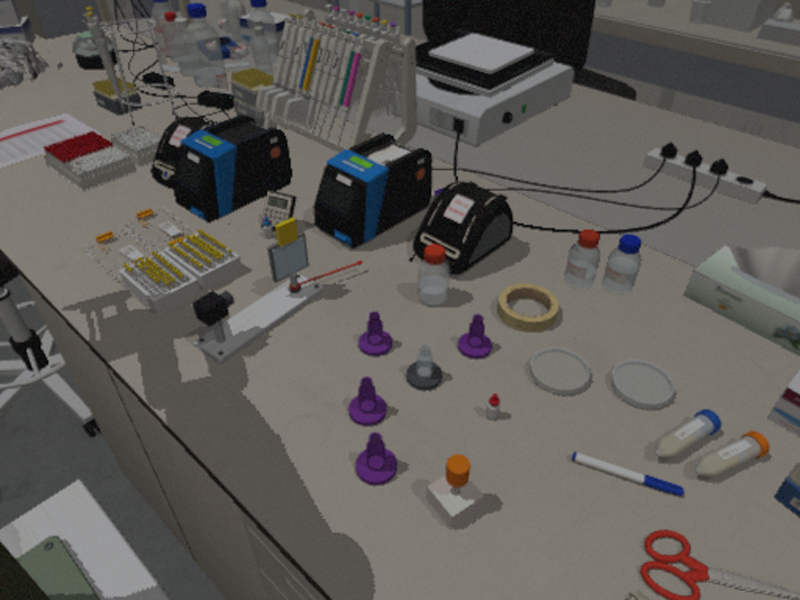

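View pics/top0b.png

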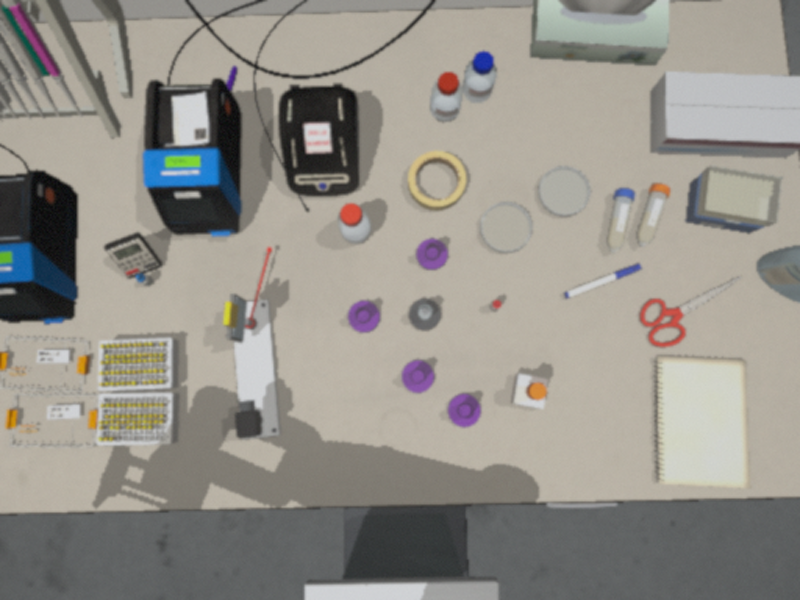

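The scene view shows the orange head at (457,470), the vial at (424,375), the grip at (287,232) and the needle running from (295,287) to (362,264). In the top view they are at (537,391), (425,313), (230,313) and (250,323) to (268,248). Next I'll segment by colour and triangulate.

```bash
cat > h.py <<'E'
import cv2,numpy as np
from bench import r
from scipy.spatial.transform import Rotation as R
def cam(n):
    c=r.calibration(n)
    if "rvec" in c: return c["camera_matrix"],cv2.Rodrigues(c["rvec"])[0],np.ravel(c["tvec"])
    s=r.sense();T=np.eye(4);T[:3,:3]=R.from_quat(s["orientation"]).as_matrix();T[:3,3]=s["tool_pos"]
    W=np.linalg.inv(T@c["T_tool_cam"]);return c["camera_matrix"],W[:3,:3],W[:3,3]
def ray(c,uv):
    K,Rm,t=c;d=Rm.T@np.linalg.solve(K,[uv[0],uv[1],1]);return -Rm.T@t,d/np.linalg.norm(d)
def plane(c,uv,z):
    o,d=ray(c,uv);return o+d*(z-o[2])/d[2]
def tri(rays):
    A=sum(np.eye(3)-np.outer(d,d) for o,d in rays);b=sum((np.eye(3)-np.outer(d,d))@o for o,d in rays)
    return np.linalg.solve(A,b)
def proj(c,p):
    K,Rm,t=c;q=K@(Rm@np.asarray(p)+t);return q[:2]/q[2]
def blobs(im,lo,hi,amin=8):
    m=cv2.inRange(cv2.cvtColor(im,cv2.COLOR_BGR2HSV),np.array(lo),np.array(hi))
    n,l,s,c=cv2.connectedComponentsWithStats(m)
    return [(np.round(c[i],1).tolist(),s[i].tolist()) for i in range(1,n) if s[i][4]>=amin]
E
python3 - <<'E'
from h import *
C={n:cam(n) for n in("scene","top")};I={n:cv2.imread(f"pics/{n}0.png") for n in C}
col=dict(orange=([6,150,90],[16,255,255]),yellow=([22,150,90],[32,255,255]),red=([0,130,60],[5,255,255]),red2=([172,130,60],[180,255,255]),purple=([130,80,30],[160,255,255]))
for k,(lo,hi) in col.items():
    for n in C:
        for b in blobs(I[n],lo,hi,10):
            print(k,n,b, np.round(plane(C[n],b[0],dict(orange=.073,yellow=.138,purple=.01).get(k,.02)),3)[:2])
E
```

```text
orange scene ([486.1, 282.5], [476, 276, 16, 17, 93]) [ 0.747 -0.472]
orange scene ([292.5, 300.5], [286, 291, 15, 21, 247]) [ 0.456 -0.223]
orange top ([422.6, 120.1], [417, 118, 11, 6, 41]) [ 0.783 -0.448]
orange top ([55.2, 232.7], [55, 229, 2, 9, 10]) [0.516 0.5  ]
orange top ([343.5, 249.9], [339, 246, 10, 9, 79]) [ 0.455 -0.225]
yellow scene ([161.1, 47.8], [153, 44, 19, 9, 60]) [0.978 0.888]
yellow scene ([181.4, 146.4], [176, 139, 13, 18, 97]) [0.582 0.254]
yellow scene ([135.2, 152.5], [127, 147, 17, 12, 34]) [0.485 0.316]
yellow scene ([130.9, 157.2], [119, 151, 24, 14, 90]) [0.466 0.306]
yellow scene ([123.6, 160.0], [113, 152, 22, 16, 40]) [0.447 0.309]
yellow scene ([113.6, 159.6], [108, 155, 12, 10, 23]) [0.431 0.328]
yellow scene ([107.6, 169.2], [98, 161, 19, 17, 46]) [0.4   0.303]
yellow scene ([98.7, 173.1], [88, 165, 24, 17, 135]) [0.377 0.304]
yellow scene ([124.8, 167.5], [122, 165, 7, 6, 13]) [0.432 0.279]
yellow top ([145.6, 200.5], [144, 194, 5, 14, 54]) [0.584 0.252]
red scene ([376.6, 152.1], [370, 147, 14, 12, 125]) [ 1.083 -0.055]
red scene ([277.8, 161.9]
[... 794 characters left out ...]
, 11]) [1.03  0.293]
purple scene ([239.9, 215.9], [229, 200, 22, 28, 365]) [0.595 0.058]
purple scene ([303.9, 217.5], [293, 201, 22, 28, 375]) [ 0.703 -0.065]
purple scene ([234.8, 258.9], [223, 241, 24, 31, 475]) [ 0.488 -0.034]
purple scene ([240.4, 295.5], [228, 277, 26, 33, 584]) [ 0.427 -0.113]
purple top ([21.4, 24.9], [6, 3, 32, 45, 302]) [1.127 0.661]
purple top ([147.6, 50.2], [144, 43, 7, 15, 51]) [1.035 0.29 ]
purple top ([275.9, 162.5], [267, 153, 19, 19, 266]) [ 0.696 -0.067]
purple top ([232.5, 202.3], [223, 193, 20, 19, 286]) [0.589 0.053]
purple top ([266.9, 240.6], [258, 231, 19, 20, 303]) [ 0.484 -0.036]
purple top ([296.6, 262.3], [287, 252, 20, 21, 320]) [ 0.426 -0.113]
```

>>> {"api": "apply_moves", "payload": {
  "rows": [
    {"twist": [0,0,0],"delta_pos": [-0.4,-0.45,0],"fingers": -1},
    {"twist": [0,0,0],"delta_pos": [-0.8,-0.9,0],"fingers": -1},
    {"twist": [0,0,0],"delta_pos": [-0.8,-0.9,0],"fingers": -1}
  ]
}}

```text
time_s: 0.48
tool_pos: [0.2362, 0.4281, 0.2214]
orientation: [0.17, 0.985, -0.001, -0.0]
ft_force: [-0.5, -0.6, 0.0]
width: 0.094
grasp_force: 0.0
```

>>> {"api": "apply_moves", "payload": {
  "rows": [
    {"twist": [0,0,0],"delta_pos": [-0.4,-0.45,0],"fingers": -1},
    {"twist": [0,0,0],"delta_pos": [-0.8,-0.9,0],"fingers": -1},
    {"twist": [0,0,0],"delta_pos": [-0.8,-0.9,0],"fingers": -1}
  ]
}}

```text
time_s: 0.85
tool_pos: [0.2826, 0.3183, 0.2224]
orientation: [0.17, 0.985, 0.0, 0.0]
ft_force: [-0.4, 0.1, 0.5]
width: 0.0936
grasp_force: 0.0
```

>>> {"api": "apply_moves", "payload": {
  "rows": [
    {"twist": [0,0,0],"delta_pos": [-0.4,-0.45,0],"fingers": -1},
    {"twist": [0,0,0],"delta_pos": [-0.8,-0.9,0],"fingers": -1},
    {"twist": [0,0,0],"delta_pos": [-0.8,-0.9,0],"fingers": -1}
  ]
}}

```text
time_s: 1.23
tool_pos: [0.3289, 0.2073, 0.2228]
orientation: [0.171, 0.985, 0.0, 0.0]
ft_force: [-0.1, 0.3, -0.2]
width: 0.0939
grasp_force: 0.0
```

>>> {"api": "apply_moves", "payload": {
  "rows": [
    {"twist": [0,0,0],"delta_pos": [-0.4,-0.45,0],"fingers": -1},
    {"twist": [0,0,0],"delta_pos": [-0.8,-0.9,0],"fingers": -1},
    {"twist": [0,0,0],"delta_pos": [-0.8,-0.9,0],"fingers": -1},
    {"twist": [0,0,0],"delta_pos": [-0.8,-0.9,0],"fingers": -1}
  ]
}}

```text
time_s: 1.72
tool_pos: [0.3731, 0.0989, 0.2224]
orientation: [0.167, 0.986, 0.001, -0.0]
ft_force: [0.7, 0.2, -0.4]
width: 0.0941
grasp_force: 0.0
```

>>> {"api": "apply_moves", "payload": {
  "rows": [
    {"twist": [0,0,0],"delta_pos": [-0.4,-0.15,0],"fingers": -1},
    {"twist": [0,0,0],"delta_pos": [-0.8,-0.25,0],"fingers": -1},
    {"twist": [0,0,0],"delta_pos": [-0.8,-0.25,0],"fingers": -1}
  ]
}}

```text
time_s: 2.1
tool_pos: [0.4417, 0.0488, 0.2224]
orientation: [0.167, 0.986, 0.0, -0.0]
ft_force: [-0.5, -0.1, 0.2]
width: 0.094
grasp_force: 0.0
```

>>> {"api": "apply_moves", "payload": {
  "rows": [
    {"twist": [0,0,0],"delta_pos": [-0.4,-0.15,0],"fingers": -1},
    {"twist": [0,0,0],"delta_pos": [-0.8,-0.25,0],"fingers": -1},
    {"twist": [0,0,0],"delta_pos": [-0.8,-0.25,0],"fingers": -1}
  ]
}}

```text
time_s: 2.48
tool_pos: [0.5084, -0.0012, 0.2221]
orientation: [0.167, 0.986, 0.0, -0.0]
ft_force: [0.0, 0.5, -0.4]
width: 0.0939
grasp_force: 0.0
```

>>> {"api": "apply_moves", "payload": {
  "rows": [
    {"twist": [0,0,0],"delta_pos": [-0.4,-0.15,0],"fingers": -1},
    {"twist": [0,0,0],"delta_pos": [-0.8,-0.25,0],"fingers": -1},
    {"twist": [0,0,0],"delta_pos": [-0.8,-0.25,0],"fingers": -1},
    {"twist": [0,0,0],"delta_pos": [-0.8,-0.25,0],"fingers": -1},
    {"twist": [0,0,0],"delta_pos": [-0.8,-0.25,0],"fingers": -1}
  ]
}}

```text
time_s: 3.1
tool_pos: [0.5737, -0.0511, 0.2225]
orientation: [0.167, 0.986, 0.0, -0.0]
ft_force: [0.1, -0.7, -0.2]
width: 0.0939
grasp_force: 0.0
```

Run:
```python
from h import *
s=r.sense();print(s["tool_pos"],s["orientation"],s["joint_pos"])
c=cam("wrist");im=r.snapshot("wrist");cv2.imwrite("pics/w1.png",im);np.savez("w1.npz",K=c[0],R=c[1],t=c[2])
cv2.imwrite("pics/w1b.png",cv2.resize(im,(800,600),interpolation=cv2.INTER_CUBIC))
for b in blobs(im,[130,80,30],[160,255,255],60): print(b,plane(c,b[0],.02))
```

```text
[ 0.57368853 -0.05113024  0.22251881] [ 1.66682105e-01  9.86010589e-01  2.07208152e-04 -3.89058179e-04] [-2.39321423e-01  2.09066212e-01  1.53839503e+00  3.63081234e-04
  1.39493729e+00 -1.47525391e+00]
([149.7, 60.9], [122, 33, 55, 56, 2347]) [ 0.42919054 -0.11079922  0.02      ]
([237.4, 91.0], [212, 65, 51, 53, 2128]) [ 0.48629968 -0.03613726  0.02      ]
([344.5, 155.5], [320, 131, 49, 49, 1900]) [0.58847472 0.0518055  0.02      ]
([272.4, 271.2], [251, 248, 44, 54, 1637]) [ 0.69539305 -0.06664962  0.02      ]
```

View pics/w1b.png

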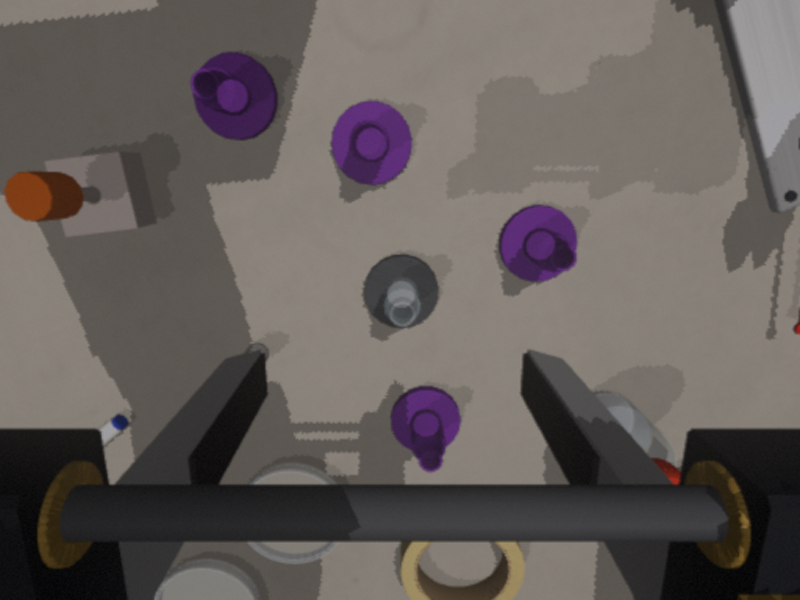

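The wrist view shows the vial foot centred near (401,291) with its mouth near (403,312). The rod is at far left with its head around (30,195). I'll enlarge the vial.

Run:
```python
from h import *
im=cv2.imread("pics/w1.png");d=np.load("w1.npz");c=(d["K"],d["R"],d["t"])
x0,y0=222,155
cr=im[y0:y0+65,x0:x0+70];cv2.imwrite("pics/w1c.png",cv2.resize(cr,None,fx=8,fy=8,interpolation=cv2.INTER_CUBIC))
g=cv2.cvtColor(im,cv2.COLOR_BGR2GRAY)[y0:y0+65,x0:x0+70]
m=(g<95).astype(np.uint8)
n,l,s,ct=cv2.connectedComponentsWithStats(m);print(s,g[30,35],g[5,5])
```

```text
[[   0    0   70   65 2926]
 [  10    7   49   55 1624]] 129 134
```

View pics/w1c.png

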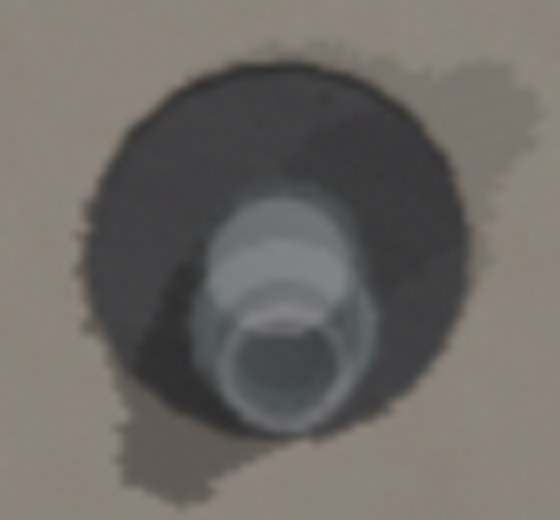

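The mouth ring is centred at crop (285,371), full-resolution (257.1,200.9). The foot is centred at crop (278,250), full-resolution (256.2,185.8).

Run:
```python
from h import *
d=np.load("w1.npz");c=(d["K"],d["R"],d["t"])
m=plane(c,(257.1,200.9),.066);print("mouth",m)
for z in(0,.006,.012):print(z,plane(c,(256.2,185.8),z))
print("ringpx",np.linalg.norm(proj(c,m+[0,.0085,0])-proj(c,m-[0,.0085,0])))
t=cam("top");s=cam("scene");print(proj(t,m)*1.5625,proj(s,m)*1.5625)
R0=R.from_quat(r.sense()["orientation"]).as_matrix();p=r.sense()["tool_pos"]
print("to rod approx tool axes",R0.T@(np.array([.455,-.224,.2225])-p))
```

```text
mouth [ 0.59317986 -0.05177091  0.066     ]
0 [ 0.59367638 -0.05204051  0.        ]
0.006 [ 0.59227903 -0.05163701  0.006     ]
0.012 [ 0.59088169 -0.05123351  0.012     ]
ringpx 17.07481071263476
[425.0226897 308.0076205] [425.14458642 345.71568069]
to rod approx tool axes [ 5.54944834e-02 -2.02034960e-01  1.22047590e-04]
```

>>> {"api": "apply_moves", "payload": {
  "rows": [
    {"twist": [0,0,0],"delta_pos": [0.14,-0.5,0],"fingers": -1},
    {"twist": [0,0,0],"delta_pos": [0.28,-1.0,0],"fingers": -1},
    {"twist": [0,0,0],"delta_pos": [0.28,-1.0,0],"fingers": -1}
  ]
}}

```text
time_s: 3.52
tool_pos: [0.5135, -0.1396, 0.2227]
orientation: [0.17, 0.986, -0.0, -0.0]
ft_force: [-0.5, 0.8, -1.0]
width: 0.0939
grasp_force: 0.0
```

>>> {"api": "apply_moves", "payload": {
  "rows": [
    {"twist": [0,0,0],"delta_pos": [0.14,-0.5,0],"fingers": -0.6},
    {"twist": [0,0,0],"delta_pos": [0.28,-1.0,0],"fingers": -0.6},
    {"twist": [0,0,0],"delta_pos": [0.28,-1.0,0],"fingers": -0.6},
    {"twist": [0,0,0],"delta_pos": [0.28,-1.0,0],"fingers": -0.4},
    {"twist": [0,0,0],"delta_pos": [0.28,-1.0,0],"fingers": -0.4}
  ]
}}

```text
time_s: 4.15
tool_pos: [0.4566, -0.2218, 0.2225]
orientation: [0.167, 0.986, 0.0, 0.0]
ft_force: [0.2, -0.6, 0.4]
width: 0.0661
grasp_force: 0.0
```

Run:
```python
from h import *
s=r.sense();print(s["tool_pos"],s["orientation"],s["width"])
c=cam("wrist");im=r.snapshot("wrist");cv2.imwrite("pics/w2.png",im);np.savez("w2.npz",K=c[0],R=c[1],t=c[2])
cv2.imwrite("pics/w2b.png",cv2.resize(im,(800,600),interpolation=cv2.INTER_CUBIC))
for b in blobs(im,[6,150,60],[16,255,255],60): print(b,plane(c,b[0],.073))
```

```text
[ 0.45664473 -0.22182843  0.22252077] [1.66572427e-01 9.86029182e-01 2.33813830e-04 1.53302333e-04] 0.06609887819605843
([247.1, 183.8], [233, 168, 29, 32, 727]) [ 0.45506992 -0.22544171  0.073     ]
```

View pics/w2b.png

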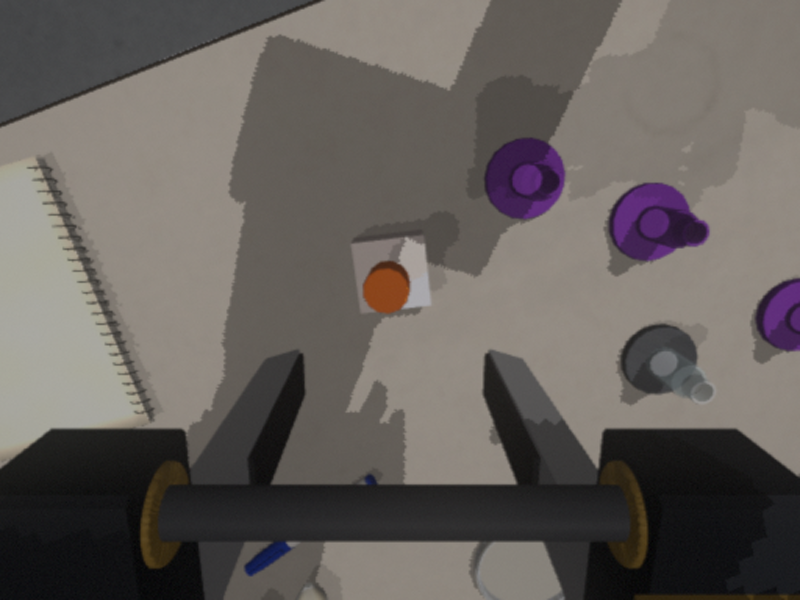

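The top disc of the head is centred near (386,288), upright in its block. I'll locate that disc at z = 88 mm.

Run:
```python
from h import *
d=np.load("w2.npz");c=(d["K"],d["R"],d["t"]);im=cv2.imread("pics/w2.png")
s=r.sense();R0=R.from_quat(s["orientation"]).as_matrix()
for v in (100,120,140,160):
  for b in blobs(im,[6,150,v],[16,255,255],60):
    bb=b[1];u=(bb[0]+bb[2]/2-.5,bb[1]+bb[3]-.5-bb[2]/2)
    p=plane(c,u,.088);p2=plane(c,b[0],.088);print(v,b,p,p2,R0.T@(p-s["tool_pos"]))
```

```text
100 ([246.7, 185.4], [233, 172, 29, 28, 642]) [ 0.45281781 -0.22452564  0.088     ] [ 0.45308221 -0.22490887  0.088     ] [ 0.00275923 -0.00376407  0.13446758]
120 ([246.6, 185.7], [233, 172, 29, 28, 624]) [ 0.45281781 -0.22452564  0.088     ] [ 0.45331806 -0.22508863  0.088     ] [ 0.00275923 -0.00376407  0.13446758]
140 ([248.7, 178.1], [239, 174, 20, 11, 78]) [ 0.44404422 -0.22000282  0.088     ] [ 0.4472486  -0.22093259  0.088     ] [ 0.0125315  -0.00237324  0.1344668 ]
```

>>> {"api": "apply_moves", "payload": {
  "rows": [
    {"twist": [0,0,0],"delta_pos": [0.02,-0.04,0.45],"fingers": -0.4},
    {"twist": [0,0,0],"delta_pos": [0.02,-0.04,0.9],"fingers": -0.4},
    {"twist": [0,0,0],"delta_pos": [0.02,-0.04,0.9],"fingers": -0.4}
  ]
}}

```text
time_s: 4.58
tool_pos: [0.4503, -0.2233, 0.1288]
orientation: [0.167, 0.986, 0.002, -0.004]
ft_force: [-0.2, 0.1, -0.0]
width: 0.0659
grasp_force: 0.0
```

>>> {"api": "apply_moves", "payload": {
  "rows": [
    {"twist": [0,0,0],"delta_pos": [0,0,0.3],"fingers": -0.4},
    {"twist": [0,0,0],"delta_pos": [0,0,0.55],"fingers": -0.4},
    {"twist": [0,0,0],"delta_pos": [0,0,0.55],"fingers": -0.4},
    {"twist": [0,0,0],"delta_pos": [0,0,0.55],"fingers": 0},
    {"twist": [0,0,0],"delta_pos": [0,0,0.55],"fingers": 0.2},
    {"twist": [0,0,0],"delta_pos": [0,0,0.55],"fingers": 0.4},
    {"twist": [0,0,0],"delta_pos": [0,0,0.55],"fingers": 0.6},
    {"twist": [0,0,0],"delta_pos": [0,0,0.55],"fingers": 1},
    {"twist": [0,0,0],"delta_pos": [0,0,0.55],"fingers": 1}
  ]
}}

```text
time_s: 5.7
tool_pos: [0.4531, -0.2261, 0.0778]
orientation: [0.168, 0.986, 0.0, 0.0]
ft_force: [0.6, 1.9, 2.7]
width: 0.0284
grasp_force: 29.6
```

>>> {"api": "apply_moves", "payload": {
  "rows": [
    {"twist": [0,0,0],"delta_pos": [0,0,-0.25],"fingers": 1},
    {"twist": [0,0,0],"delta_pos": [0,0,-0.6],"fingers": 1},
    {"twist": [0,0,0],"delta_pos": [0,0,-1.0],"fingers": 1},
    {"twist": [0,0,0],"delta_pos": [0,0,-1.0],"fingers": 1},
    {"twist": [0,0,0],"delta_pos": [0,0,-1.0],"fingers": 1}
  ]
}}

```text
time_s: 6.32
tool_pos: [0.4518, -0.226, 0.1762]
orientation: [0.168, 0.986, 0.0, -0.001]
ft_force: [0.5, 0.6, -0.3]
width: 0.0279
grasp_force: 29.4
```

Run:
```python
from h import *
s=r.sense();print(s["tool_pos"],s["orientation"],s["width"],s["ft_force"])
R0=R.from_quat(s["orientation"]).as_matrix()
print(R0.T@(np.array([.5932,-.0518,s["tool_pos"][2]])-s["tool_pos"]))
```

```text
[ 0.45179726 -0.2259783   0.17617865] [ 1.67636882e-01  9.85848299e-01  2.34221304e-04 -9.76339014e-04] 0.027861185735003187 [ 0.45570636  0.57997185 -0.31733944]
[-7.58841257e-02  2.11126502e-01 -1.23648895e-04]
```

>>> {"api": "apply_moves", "payload": {
  "rows": [
    {"twist": [0,0,0],"delta_pos": [-0.2,0.5,0],"fingers": 1},
    {"twist": [0,0,0],"delta_pos": [-0.38,1.0,0],"fingers": 1},
    {"twist": [0,0,0],"delta_pos": [-0.38,1.0,0],"fingers": 1}
  ]
}}

```text
time_s: 6.7
tool_pos: [0.5215, -0.1415, 0.1748]
orientation: [0.165, 0.986, 0.001, -0.002]
ft_force: [-0.5, -0.6, -0.7]
width: 0.0277
grasp_force: 29.4
```

>>> {"api": "apply_moves", "payload": {
  "rows": [
    {"twist": [0,0,0],"delta_pos": [-0.2,0.5,0],"fingers": 1},
    {"twist": [0,0,0],"delta_pos": [-0.38,1.0,0],"fingers": 1},
    {"twist": [0,0,0],"delta_pos": [-0.38,1.0,0],"fingers": 1}
  ]
}}

```text
time_s: 7.08
tool_pos: [0.5904, -0.0609, 0.1753]
orientation: [0.166, 0.986, 0.0, -0.002]
ft_force: [-0.6, -0.7, -0.6]
width: 0.028
grasp_force: 29.4
```

>>> {"api": "apply_moves", "payload": {
  "rows": [
    {"twist": [0,0,0],"delta_pos": [0,0.11,0],"fingers": 1},
    {"twist": [0,0,0],"delta_pos": [0,0.11,0.15],"fingers": 1},
    {"twist": [0,0,0],"delta_pos": [0,0.11,0.2],"fingers": 1},
    {"twist": [0,0,0],"delta_pos": [0,0.11,0.2],"fingers": 1},
    {"twist": [0,0,0],"delta_pos": [0,0.11,0.2],"fingers": 1}
  ]
}}

```text
time_s: 7.7
tool_pos: [0.5941, -0.0528, 0.1576]
orientation: [0.168, 0.986, -0.0, 0.0]
ft_force: [0.0, -0.3, -0.9]
width: 0.0279
grasp_force: 29.4
```

Run:
```python
from h import *
s=r.sense();print(s["tool_pos"],s["orientation"],s["width"],s["ft_force"])
out=[]
for n,(x,y,w,h),f in(("wrist",(217,150,80,60),5),("scene",(236,170,80,80),5)):
    c=cam(n);im=r.snapshot(n);cv2.imwrite(f"pics/{n}3.png",im);np.savez(f"{n}3.npz",K=c[0],R=c[1],t=c[2])
    print(n,proj(c,[.5932,-.0518,.066]))
    e=cv2.resize(im[y:y+h,x:x+w],(w*f,h*f),interpolation=cv2.INTER_CUBIC)
    out.append(cv2.copyMakeBorder(e,0,400-h*f,0,0,cv2.BORDER_CONSTANT))
cv2.imwrite("pics/c3.png",np.hstack(out))
```

```text
[ 0.59412056 -0.05275618  0.15763573] [ 1.67924792e-01  9.85799794e-01 -4.70720994e-05  1.70633100e-04] 0.0279299809950976 [ 0.00294332 -0.30194191 -0.87238241]
wrist [251.86794117 199.59535824]
scene [272.10776592 221.25966378]
```

View pics/c3.png

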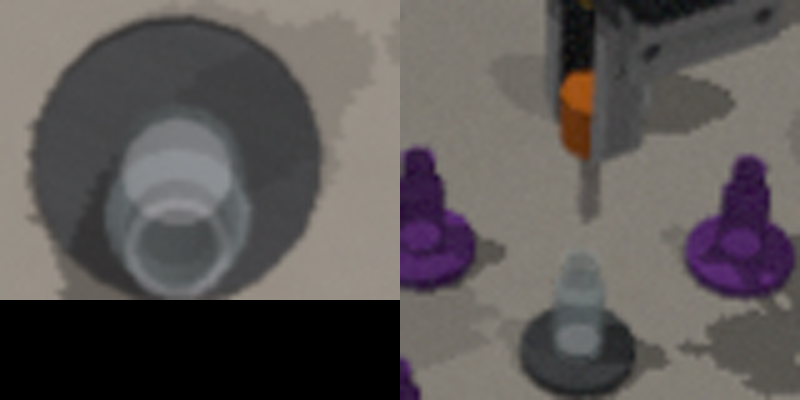

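The wrist mouth is at (252.1,198.9) against a predicted (251.9,199.6). In the scene view the rod tip is at about (273.5,213.9) and the mouth at (271.5,221.1) against a predicted (272.1,221.3). Now I'll check the rod's own position.

Run:
```python
from h import *
s=r.sense();p=s["tool_pos"]
L=lambda n:(lambda d:(d["K"],d["R"],d["t"]))(np.load(n))
w,sc=L("wrist3.npz"),L("scene3.npz")
for dz in(-.0698,-.04,-.02):
    q=p+[0,0,dz];print(dz,"w",proj(w,q),"s",proj(sc,q))
print("d scene/dx,dy",proj(sc,p+[.001,0,-.07])-proj(sc,p+[0,0,-.07]),proj(sc,p+[0,.001,-.07])-proj(sc,p+[0,0,-.07]))
print(plane(w,(252.1,198.9),.066), plane(sc,(271.5,221.1),.066))
im=cv2.imread("pics/wrist3.png");print([b for b in blobs(im,[6,120,20],[18,255,255],30)])
x,y,ww,h=200,190,100,100
cv2.imwrite("pics/c4.png",cv2.resize(im[y:y+h,x:x+ww],None,fx=5,fy=5,interpolation=cv2.INTER_CUBIC))
```

```text
-0.0698 w [251.36368864 209.84989366] s [273.01450516 214.17225658]
-0.04 w [251.26299184 224.07113752] s [273.44441278 204.3950846 ]
-0.02 w [251.1787504  235.96841953] s [273.74414487 197.57842892]
d scene/dx,dy [ 0.29045897 -0.21977061] [-0.33067828 -0.20793961]
[ 0.59272152 -0.05143823  0.066     ] [ 0.59262977 -0.05043233  0.066     ]
[([251.3, 249.8], [223, 216, 57, 67, 2910]), ([313.7, 306.1], [310, 299, 10, 16, 48])]
```

View pics/c4.png

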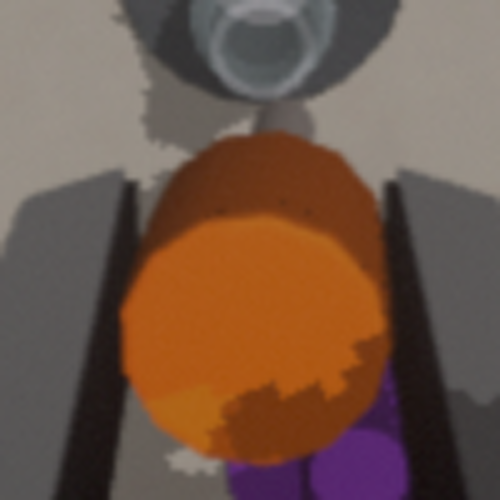

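In the wrist crop the top disc is at (256,338) and the visible tip is near (284,105), so the rod appears slightly tilted in the grasp. I'll quantify the tilt from the two ends and the scene shaft.

Run:
```python
from h import *
L=lambda n:(lambda d:(d["K"],d["R"],d["t"]))(np.load(n))
w,sc=L("wrist3.npz"),L("scene3.npz");s=r.sense();p=s["tool_pos"];R0=R.from_quat(s["orientation"]).as_matrix()
top=plane(w,(250.7,257.1),p[2]+.0102);print("top rel tool",R0.T@(top-p)*1e3)
g=cv2.cvtColor(cv2.imread("pics/wrist3.png"),cv2.COLOR_BGR2GRAY)
print(g[205:220,246:268])
g=cv2.cvtColor(cv2.imread("pics/scene3.png"),cv2.COLOR_BGR2GRAY)
print(g[200:219,266:282])
for z in(-.0698,-.05,-.03):print(proj(sc,p+[0,0,z]))
for dx in(0,.0045):print("tip edge",proj(w,p+R0@[dx,0,.0698]),proj(w,p+R0@[dx,0,.062]))
```

```text
top rel tool [  1.11720013  -0.15464817 -10.20103508]
[[115 104  97  94  90  91  88  87  85  85  95 102 119 132 112  86  73  71
   73  70  70  74]
 [114 119 109  99  96  94  93  93  93  97 111 127 126 120  96  76  71  72
   72  74  79  93]
 [101 110 115 116 106 102 103 104 107 116 123 122 107  96  79  71  70  69
   73  91 108 130]
 [ 69  89 102 108 111 110 110 111 113 119 118 101  83  74  74  72  72  82
   96 128 140 143]
 [ 61  64  66  74  89  94  94  97  97 100  89  82  77  78  84  95 101 127
  139 142 144 144]
 [ 87  86  80  78  76  74  77  76  81  86  89  89  92  95 103 130 139 143
  144 144 144 143]
 [ 97  97  96  97  97  92  81  77  80  84  90  92  94  96 106 130 142 144
  143 144 144 144]
 [ 98 100  99 101 102  85  75  76  82  87  90  92  94  97 100 112 133 142
  143 143 144 143]
 [ 99 102 108 112 111  88  72  78  83  88  91  93  97  98  97 103 123 140
  144 144 144 144]
 [107 112 133 138 114  83  73  80  84  89  92  94  96  98  97 100 115 136
  144 144 144 143]
 [132 140 144 139 105  75  74  79  83  88  89  93  96  98  98  98 108 134
  144 144 144 144]
 [133 133 133 130  92  
[... 1137 characters left out ...]
124 128 125 126]
 [123 125 124 123 123 113  92  84  85  95 119 124 125 127 126 124]
 [125 124 124 127 128 125 104  90  98 110 122 127 127 125 128 126]
 [125 126 126 124 126 126 109 103 120 126 127 127 126 125 127 127]
 [126 125 126 125 125 125 126 126 126 125 124 125 126 125 123 125]
 [125 127 126 125 126 129 126 123 128 125 127 126 125 125 126 123]
 [124 126 126 127 125 126 124 124 124 125 125 127 123 126 122 122]
 [124 127 126 127 127 125 123 125 128 126 128 124 125 124 125 123]]
[273.01450516 214.17225658]
[273.29797219 207.72550913]
[273.59311934 201.01312635]
tip edge [251.36813858 209.93375616] [251.34378854 213.31329967]
tip edge [251.36667333 204.00448082] [251.34215596 207.21021674]
```

>>> {"api": "apply_moves", "payload": {
  "rows": [
    {"twist": [0.014,0.015,0],"delta_pos": [0.01,0.01,0.05],"fingers": 1},
    {"twist": [0.014,0.015,0],"delta_pos": [0.01,0.01,0.14],"fingers": 1},
    {"twist": [0.014,0.015,0],"delta_pos": [0.01,0.01,0.14],"fingers": 1},
    {"twist": [0.014,0.015,0],"delta_pos": [0.01,0.01,0.14],"fingers": 1},
    {"twist": [0.014,0.015,0],"delta_pos": [0.01,0.01,0.14],"fingers": 1}
  ]
}}

```text
time_s: 8.43
tool_pos: [0.5935, -0.0512, 0.1438]
orientation: [0.168, 0.985, -0.018, -0.027]
ft_force: [-0.0, -0.2, 0.1]
width: 0.0282
grasp_force: 29.4
```

Run:
```python
from h import *
s=r.sense();p=s["tool_pos"];print(p,s["orientation"],s["ft_force"]);R0=R.from_quat(s["orientation"]).as_matrix();print("toolz",R0[:,2])
out=[]
C={n:cam(n) for n in("wrist","scene")}
for n,(x,y,w,h),f in(("wrist",(217,170,66,60),6),("scene",(246,180,50,60),8)):
    c=C[n];im=r.snapshot(n);cv2.imwrite(f"pics/{n}5.png",im);np.savez(f"{n}5.npz",K=c[0],R=c[1],t=c[2])
    print(n,"mouth",proj(c,[.5929,-.0513,.066]),"tcp line",proj(c,p-[0,0,.0698]),proj(c,p-[0,0,.03]))
    e=cv2.resize(im[y:y+h,x:x+w],(w*f,h*f),interpolation=cv2.INTER_CUBIC)
    out.append(cv2.copyMakeBorder(e,0,480-h*f,0,0,cv2.BORDER_CONSTANT))
cv2.imwrite("pics/c5.png",np.hstack(out))
```

```text
[ 0.5935332  -0.05117445  0.1438067 ] [ 0.1676413   0.98533184 -0.01767488 -0.02655473] [-0.01668842 -0.23633484  0.1167656 ]
toolz [-0.05825652 -0.02592791 -0.99796489]
wrist mouth [255.1600139  210.14097927] tcp line [255.22448541 213.75085055] [252.98130877 231.38581029]
scene mouth [271.85926988 221.22149442] tcp line [272.10564931 218.55591295] [272.65015815 205.67651005]
```

View pics/c5.png

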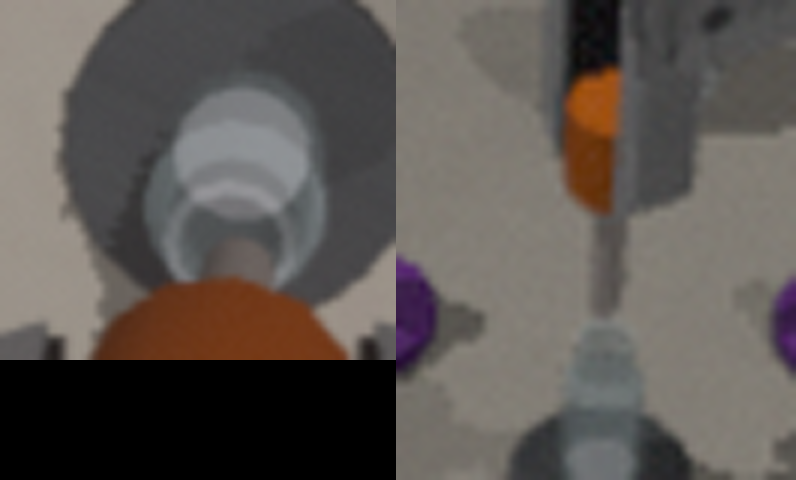

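The wrist view shows the tip over the mouth, about 1 mm to the right (tip col 256.5, mouth 255.4). The scene view shows them aligned. I'll correct by 0.8 mm and lower straight down while watching the force.

>>> {"api": "apply_moves", "payload": {
  "rows": [
    {"twist": [0,0,0],"delta_pos": [0.003,-0.008,0],"fingers": 1},
    {"twist": [0,0,0],"delta_pos": [0.0,-0.006,0.06],"fingers": 1},
    {"twist": [0,0,0],"delta_pos": [-0.003,-0.002,0.12],"fingers": 1},
    {"twist": [0,0,0],"delta_pos": [-0.006,0.0,0.17],"fingers": 1},
    {"twist": [0,0,0],"delta_pos": [-0.006,0.0,0.17],"fingers": 1}
  ]
}}

```text
time_s: 9.15
tool_pos: [0.5925, -0.0515, 0.1255]
orientation: [0.167, 0.985, -0.018, -0.028]
ft_force: [0.4, 0.1, -0.6]
width: 0.0281
grasp_force: 29.4
```

Run:
```python
from h import *
s=r.sense();print(s["tool_pos"],s["ft_force"],s["moment"])
a=[]
for n,(x,y,w,h),f in(("wrist",(217,170,66,60),6),("scene",(246,180,50,60),8)):
    im=r.snapshot(n);e=cv2.resize(im[y:y+h,x:x+w],(w*f,h*f),interpolation=cv2.INTER_CUBIC)
    a.append(cv2.copyMakeBorder(e,0,480-h*f,0,0,cv2.BORDER_CONSTANT))
cv2.imwrite("pics/c6.png",np.hstack(a))
```

```text
[ 0.59249376 -0.05150698  0.12554647] [ 0.39701471  0.09471245 -0.62531505] [0.03915689 0.00603734 0.01356011]
```

No force yet and the tip should be about 10 mm into the neck, so I'll keep lowering.

>>> {"api": "apply_moves", "payload": {
  "rows": [
    {"twist": [0,0,0],"delta_pos": [-0.003,0.003,0.07],"fingers": 1},
    {"twist": [0,0,0],"delta_pos": [-0.006,0.006,0.14],"fingers": 1},
    {"twist": [0,0,0],"delta_pos": [-0.01,0.01,0.21],"fingers": 1},
    {"twist": [0,0,0],"delta_pos": [-0.01,0.01,0.21],"fingers": 1}
  ]
}}

```text
time_s: 9.75
tool_pos: [0.5923, -0.0514, 0.1042]
orientation: [0.167, 0.985, -0.018, -0.028]
ft_force: [-0.2, -0.5, 0.2]
width: 0.0281
grasp_force: 29.4
```

>>> {"api": "apply_moves", "payload": {
  "rows": [
    {"twist": [0,0,0],"delta_pos": [-0.002,0.002,0.05],"fingers": 1},
    {"twist": [0,0,0],"delta_pos": [-0.005,0.005,0.1],"fingers": 1},
    {"twist": [0,0,0],"delta_pos": [-0.007,0.007,0.15],"fingers": 1},
    {"twist": [0,0,0],"delta_pos": [-0.007,0.007,0.15],"fingers": 1}
  ]
}}

```text
time_s: 10.25
tool_pos: [0.5926, -0.0514, 0.0897]
orientation: [0.168, 0.985, -0.018, -0.028]
ft_force: [-0.1, 0.2, -0.9]
width: 0.0281
grasp_force: 29.4
```

>>> {"api": "apply_moves", "payload": {
  "rows": [
    {"twist": [0,0,0],"delta_pos": [-0.001,0.001,0.015],"fingers": 1},
    {"twist": [0,0,0],"delta_pos": [-0.001,0.001,0.03],"fingers": 1},
    {"twist": [0,0,0],"delta_pos": [-0.001,0.001,0.03],"fingers": 1}
  ]
}}

```text
time_s: 10.62
tool_pos: [0.593, -0.0515, 0.0873]
orientation: [0.168, 0.985, -0.018, -0.027]
ft_force: [-0.9, -0.4, -0.4]
width: 0.028
grasp_force: 29.4
```

>>> {"api": "apply_moves", "payload": {
  "rows": [
    {"twist": [0,0,0],"delta_pos": [-0.001,0.001,0.01],"fingers": 1},
    {"twist": [0,0,0],"delta_pos": [-0.001,0.001,0.02],"fingers": 1},
    {"twist": [0,0,0],"delta_pos": [-0.001,0.001,0.02],"fingers": 1}
  ]
}}

```text
time_s: 11.0
tool_pos: [0.5933, -0.0515, 0.0861]
orientation: [0.168, 0.985, -0.018, -0.027]
ft_force: [-1.6, 0.6, 4.0]
width: 0.028
grasp_force: 29.5
```

Contact at the rim: 4 N, at the expected height. I'll release.

>>> {"api": "apply_moves", "payload": {
  "rows": [
    {"twist": [0,0,0],"delta_pos": [0,0,0.005],"fingers": 0.3},
    {"twist": [0,0,0],"delta_pos": [0,0,0],"fingers": 0.1},
    {"twist": [0,0,0],"delta_pos": [0,0,0],"fingers": -0.2},
    {"twist": [0,0,0],"delta_pos": [0,0,0],"fingers": -0.2},
    {"twist": [0,0,0],"delta_pos": [0,0,0],"fingers": -0.2}
  ]
}}

```text
time_s: 11.62
tool_pos: [0.5931, -0.0515, 0.0853]
orientation: [0.168, 0.985, -0.018, -0.027]
ft_force: [-0.4, -0.0, 0.0]
width: 0.0563
grasp_force: 0.0
```

>>> {"api": "apply_moves", "payload": {
  "rows": [
    {"twist": [0,0,0],"delta_pos": [0,0,-0.3],"fingers": -0.2},
    {"twist": [0,0,0],"delta_pos": [0,0,-0.6],"fingers": -0.2},
    {"twist": [-0.014,-0.015,0],"delta_pos": [0.04,-0.04,-1.0],"fingers": -0.2},
    {"twist": [-0.014,-0.015,0],"delta_pos": [0.04,-0.04,-1.0],"fingers": -0.2},
    {"twist": [-0.014,-0.015,0],"delta_pos": [0.04,-0.04,-1.0],"fingers": -0.2}
  ]
}}

```text
time_s: 12.25
tool_pos: [0.5934, -0.0513, 0.185]
orientation: [0.168, 0.986, -0.0, -0.001]
ft_force: [0.0, 0.7, -0.2]
width: 0.0568
grasp_force: 0.0
```

Run:
```python
from h import *
s=r.sense();p=s["tool_pos"];print(p,s["orientation"],s["width"])
C={n:cam(n) for n in("wrist","scene","top")};I={n:r.snapshot(n) for n in C};rays=[]
for n in C:
    cv2.imwrite(f"pics/{n}7.png",I[n])
    print(n,"exp head",proj(C[n],[.593,-.0515,.081]),"top",proj(C[n],[.593,-.0515,.096]))
    for b in blobs(I[n],[6,150,60],[16,255,255],40):print(b,plane(C[n],b[0],.081))
def cr(im,x,y,w,h,f):return cv2.copyMakeBorder(cv2.resize(im[y:y+h,x:x+w],(w*f,h*f),interpolation=cv2.INTER_CUBIC),0,480-h*f,0,0,cv2.BORDER_CONSTANT)
cv2.imwrite("pics/c7.png",np.hstack([cr(I["scene"],240,180,60,80,6),cr(I["top"],125,140,70,90,5)]))
```

```text
[ 0.59340282 -0.05132907  0.18496607] [ 1.67684686e-01  9.85840536e-01 -5.82245994e-05 -5.29329853e-04] 0.05678711241312394
wrist exp head [250.8316537  196.63974274] top [250.75580308 201.74400645]
([251.4, 198.5], [235, 179, 34, 39, 1073]) [ 0.59466239 -0.05158454  0.081     ]
scene exp head [272.15151832 216.53349787] top [272.35460759 211.71915713]
([272.1, 216.4], [267, 209, 12, 16, 165]) [ 0.59324966 -0.05112314  0.081     ]
([486.0, 282.5], [476, 276, 16, 17, 96]) [ 0.73825333 -0.4719067   0.081     ]
top exp head [272.07626815 196.41083923] top [272.24674752 195.60053173]
([422.7, 120.1], [417, 118, 11, 6, 40]) [ 0.7806756  -0.44496073  0.081     ]
```

View pics/c7.png

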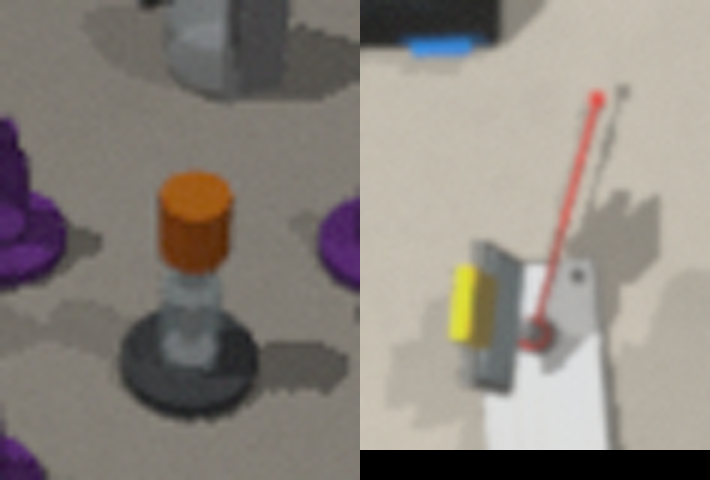

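The rod is seated upright with its head on the rim (scene crop). In the top crop the needle runs from hub (540,325) to tip (597,98), with the yellow grip near (470,303). Next I'll compute the mirror axis and the needle direction.

```bash
cat >> h.py <<'E'
def needle(n,im,c,lim):
    hsv=cv2.cvtColor(im,cv2.COLOR_BGR2HSV);h=hsv[...,0].astype(int)
    m=((h<8)|(h>170))&(hsv[...,1]>90)&(hsv[...,2]>40)
    x0,y0,x1,y1=lim;v,u=np.nonzero(m[y0:y1,x0:x1]);P=np.array([plane(c,(a+x0,b+y0),.021)[:2] for a,b in zip(u,v)])
    vx,vy,x,y=cv2.fitLine(P.astype(np.float32),cv2.DIST_HUBER,0,.001,.001).ravel()
    return np.array([x,y]),np.array([vx,vy]),P
E
python3 - <<'E'
from h import *
t,s=cam("top"),cam("scene");A=cv2.imread("pics/top0.png");B=cv2.imread("pics/scene0.png")
for n,im,c,lim in(("top",A,t,(150,150,185,215)),("scene",B,s,(180,160,240,192))):
    x,d,P=needle(n,im,c,lim);q=(P-x)@d;print(n,len(P),x,np.degrees(np.arctan2(d[1],d[0])),"ends",x+d*q.min(),x+d*q.max(),q.max()-q.min())
print("grip",tri([ray(t,(145.6,200.5)),ray(s,(181.4,146.4))]))
m=cv2.inRange(cv2.cvtColor(A,cv2.COLOR_BGR2HSV),np.array([22,120,80]),np.array([34,255,255]))[185:215,138:160]
v,u=np.nonzero(m);print(m.shape,u.min()+138,u.max()+138,v.min()+185,v.max()+185)
P=np.array([plane(t,(a+138,b+185),.155)[:2] for a,b in zip(u,v)],np.float32);print(P.mean(0),cv2.minAreaRect(P))
p=r.sense()["tool_pos"];print(p)
E
```

```text
top 68 [0.67549276 0.22461137] -13.393134 ends [0.57440716 0.24868056] [0.71390906 0.21546418] 0.14340190012745593
scene 74 [0.6391912  0.23385677] -12.87072 ends [0.57333428 0.2489046 ] [0.71616018 0.21626991] 0.14650686375853167
grip [0.58256551 0.2525441  0.13879651]
(30, 22) 143 150 193 207
[0.581714   0.24619667] ((0.5822024345397949, 0.2447410523891449), (0.015836983919143677, 0.033602241426706314), 83.73914337158203)
[ 0.59285088 -0.05102681  0.18352773]
```

>>> {"api": "apply_moves", "payload": {
  "rows": [
    {"twist": [0,0,0],"delta_pos": [0.18,0.46,-0.13],"fingers": -0.2},
    {"twist": [0,0,0],"delta_pos": [0.36,0.92,-0.13],"fingers": -0.2},
    {"twist": [0,0,0],"delta_pos": [0.36,0.92,-0.13],"fingers": -0.2}
  ]
}}

```text
time_s: 12.78
tool_pos: [0.5894, 0.0506, 0.1971]
orientation: [0.165, 0.986, 0.0, -0.001]
ft_force: [-0.8, 0.3, -1.4]
width: 0.0564
grasp_force: 0.0
```

>>> {"api": "apply_moves", "payload": {
  "rows": [
    {"twist": [0,0,0],"delta_pos": [0.18,0.46,-0.13],"fingers": -0.2},
    {"twist": [0,0,0],"delta_pos": [0.36,0.92,-0.13],"fingers": -0.2},
    {"twist": [0,0,0],"delta_pos": [0.36,0.92,-0.13],"fingers": -0.2}
  ]
}}

```text
time_s: 13.15
tool_pos: [0.5861, 0.1481, 0.2104]
orientation: [0.166, 0.986, -0.0, -0.001]
ft_force: [0.4, -1.1, -0.7]
width: 0.0563
grasp_force: 0.0
```

>>> {"api": "apply_moves", "payload": {
  "rows": [
    {"twist": [0,0,0],"delta_pos": [0.18,0.46,-0.13],"fingers": -0.2},
    {"twist": [0,0,-0.05],"delta_pos": [0.36,0.92,-0.13],"fingers": -0.2},
    {"twist": [0,0,-0.08],"delta_pos": [0.36,0.92,-0.13],"fingers": -0.2},
    {"twist": [0,0,-0.08],"delta_pos": [0.36,0.92,-0.13],"fingers": -0.2},
    {"twist": [0,0,-0.08],"delta_pos": [0.36,0.92,-0.13],"fingers": -0.2}
  ]
}}

```text
time_s: 13.78
tool_pos: [0.5834, 0.2432, 0.2238]
orientation: [0.044, 0.999, -0.0, -0.001]
ft_force: [-0.7, -0.8, 0.1]
width: 0.0564
grasp_force: 0.0
```

Run:
```python
from h import *
s=r.sense();print(s["tool_pos"],s["orientation"],s["joint_pos"])
c=cam("wrist");im=r.snapshot("wrist");cv2.imwrite("pics/w8.png",im);np.savez("w8.npz",K=c[0],R=c[1],t=c[2])
cv2.imwrite("pics/w8b.png",cv2.resize(im,(800,600),interpolation=cv2.INTER_CUBIC))
for b in blobs(im,[22,120,60],[34,255,255],60): print(b,plane(c,b[0],.155))
```

```text
[0.58335979 0.24321332 0.22378   ] [ 4.42701370e-02  9.99019350e-01 -4.47359043e-04 -5.40926401e-04] [ 2.58468733e-01  3.26063790e-01  1.38933877e+00 -5.36976118e-04
  1.42748952e+00 -1.22368132e+00]
([402.7, 2.0], [389, 0, 31, 6, 128]) [0.45685569 0.34869045 0.155     ]
([487.4, 14.8], [469, 10, 37, 11, 211]) [0.4687862  0.40165092 0.155     ]
([407.7, 21.9], [389, 17, 39, 10, 211]) [0.46845132 0.35212824 0.155     ]
([491.2, 55.2], [478, 51, 27, 9, 139]) [0.49286078 0.40625163 0.155     ]
([453.4, 59.6], [440, 56, 28, 8, 141]) [0.49338979 0.38220494 0.155     ]
([414.2, 64.1], [401, 60, 28, 9, 152]) [0.49390355 0.35709634 0.155     ]
([471.2, 77.4], [439, 72, 65, 12, 308]) [0.5054176  0.39451423 0.155     ]
([418.3, 83.2], [400, 79, 38, 10, 182]) [0.50600523 0.36020301 0.155     ]
([483.5, 95.0], [466, 91, 36, 9, 174]) [0.51730879 0.40350507 0.155     ]
([446.1, 99.3], [429, 95, 37, 10, 173]) [0.51789604 0.37900233 0.155     ]
([404.4, 104.0], [392, 100, 26, 9, 121]) [0.51849422 0.3514861  0.155     ]
([446.0, 108.5], [401, 101, 91, 16, 432]) [0.52387551 0.37929374 0.155     ]
([463.3, 125.1], [428, 119, 72, 13, 335]) [0.53591561 0.39162178 0.155     ]
([417.7, 130.1], [409, 127, 18, 7, 86]) [0.53656243 0.36098571 0.155     ]
([259.9, 204.1], [254, 175, 13, 58, 723]) [0.57953914 0.24970702 0.155     ]
```

View pics/w8b.png

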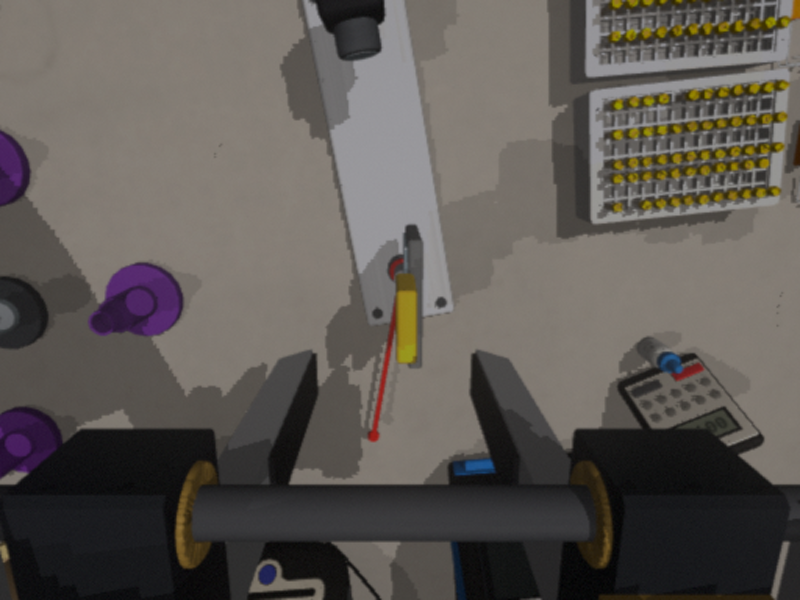

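The wrist view shows the grip's top face centred near (406,327), its long edge vertical in the image, so the jaws are aligned. The needle runs from (398,268) to (374,436).

Run:
```python
from h import *
d=np.load("w8.npz");c=(d["K"],d["R"],d["t"]);im=cv2.imread("pics/w8.png")
s=r.sense();R0=R.from_quat(s["orientation"]).as_matrix();p=s["tool_pos"]
hsv=cv2.cvtColor(im,cv2.COLOR_BGR2HSV)
m=cv2.inRange(hsv,np.array([20,120,125]),np.array([36,255,255]))[180:240,248:275]
v,u=np.nonzero(m);print(u.min()+248,u.max()+248,v.min()+180,v.max()+180)
P=np.array([plane(c,(a+248,b+180),.155)[:2] for a,b in zip(u,v)],np.float32);rc=cv2.minAreaRect(P);print(rc)
g=plane(c,(259.6,208.8),.155);print("grip",g,"tool delta mm",R0.T@(g-p)*1e3,R0.T@(np.r_[rc[0],.155]-p)*1e3)
x,dd,Q=needle("w",im,c,(232,180,256,285));q=(Q-x)@dd;print("needle",np.degrees(np.arctan2(dd[1],dd[0])),x+dd*q.min(),x+dd*q.max(),q.ptp() if hasattr(q,'ptp') else np.ptp(q))
print("tool y az",np.degrees(np.arctan2(R0[1,1],R0[0,1])))
```

```text
254 266 186 232
((0.5835472941398621, 0.24932661652565002), (0.008144298568367958, 0.03499692305922508), 84.14791870117188)
grip [0.58306035 0.24919988 0.155     ] tool delta mm [ 0.79806629  5.86024534 69.01459953] [ 0.32420003  6.0294458  69.01413309]
needle -14.37217 [0.60755232 0.2426017 ] [0.71625698 0.21474736] 0.1122166039983142
tool y az 84.93877356314297
```

>>> {"api": "apply_moves", "payload": {
  "rows": [
    {"twist": [0,0,0],"delta_pos": [0.0,0.055,0],"fingers": -0.2},
    {"twist": [0,0,0],"delta_pos": [0.0,0.055,0.45],"fingers": -0.2},
    {"twist": [0,0,0],"delta_pos": [0.0,0.055,0.85],"fingers": -0.2},
    {"twist": [0,0,0],"delta_pos": [0.0,0.055,0.85],"fingers": -0.2},
    {"twist": [0,0,0],"delta_pos": [0.0,0.055,0.85],"fingers": 0.2},
    {"twist": [0,0,0],"delta_pos": [0.0,0.055,0.85],"fingers": 0.5},
    {"twist": [0,0,0],"delta_pos": [0.0,0.055,0.85],"fingers": 0.7},
    {"twist": [0,0,0],"delta_pos": [0.0,0.055,0.85],"fingers": 1},
    {"twist": [0,0,0],"delta_pos": [0.0,0.055,0.85],"fingers": 1},
    {"twist": [0,0,0],"delta_pos": [0.0,0.055,0.85],"fingers": 1}
  ]
}}

```text
time_s: 15.08
tool_pos: [0.5837, 0.2491, 0.14]
orientation: [0.043, 0.999, -0.001, 0.0]
ft_force: [-1.9, -5.0, 3.2]
width: 0.0098
grasp_force: 30.0
```

>>> {"api": "apply_moves", "payload": {
  "rows": [
    {"twist": [0,0,0.04],"delta_pos": [0,-0.005,0],"fingers": 1},
    {"twist": [0,0,0.08],"delta_pos": [0,-0.008,0],"fingers": 1},
    {"twist": [0,0,0.12],"delta_pos": [0,-0.008,0],"fingers": 1},
    {"twist": [0,0,0.16],"delta_pos": [0,-0.008,0],"fingers": 1},
    {"twist": [0,0,0.2],"delta_pos": [0,-0.008,0],"fingers": 1},
    {"twist": [0,0,0.208],"delta_pos": [0,-0.008,0],"fingers": 1},
    {"twist": [0,0,0.208],"delta_pos": [0,-0.008,0],"fingers": 1},
    {"twist": [0,0,0.208],"delta_pos": [0,-0.008,0],"fingers": 1}
  ]
}}

```text
time_s: 16.08
tool_pos: [0.5835, 0.2486, 0.14]
orientation: [0.36, 0.933, -0.001, 0.0]
ft_force: [-1.3, -4.8, 5.2]
width: 0.0097
grasp_force: 30.0
```

Run:
```python
from h import *
s=r.sense();R0=R.from_quat(s["orientation"]).as_matrix();print(s["tool_pos"],s["ft_force"],s["grasp_force"],"y az",np.degrees(np.arctan2(R0[1,1],R0[0,1])))
H=np.array([.593,-.0515])
C={n:cam(n) for n in("wrist","scene","top")};I={n:r.snapshot(n) for n in C}
for n in C:
    cv2.imwrite(f"pics/{n}9.png",I[n]);a=proj(C[n],[.5817,.247,.021]);b=proj(C[n],[.586,.11,.021]);print(n,a,b)
    lo=np.minimum(a,b)-9;hi=np.maximum(a,b)+9
    lim=[max(0,int(v)) for v in (*lo,*hi)]
    try:
        x,d,P=needle(n,I[n],C[n],lim);d=d*-np.sign(d[1]);q=(P-x)@d
        print(len(P),np.degrees(np.arctan2(d[1],d[0])),"ends",x+d*q.min(),x+d*q.max(),"miss mm",1e3*np.cross(d,H-x))
    except Exception as e:print(e)
    for bl in blobs(I[n],[6,150,60],[16,255,255],40)[:3]:print(" or",bl[0],plane(C[n],bl[0],.081))
cv2.imwrite("pics/c9.png",cv2.resize(I["scene"][140:270,160:330],(680,520),interpolation=cv2.INTER_CUBIC))
```

```text
[0.58351109 0.24862688 0.13995368] [-1.32188458 -4.75590252  5.1575819 ] 29.999055862426758 y az 47.74624956727035
wrist [248.29648817 192.14070514] [144.22347213 289.58838342]
612 -88.777855 ends [0.58236256 0.2543428 ] [0.58498281 0.13151965] miss mm 4.111791354506187
scene [188.1042806  183.08046792] [222.96223156 205.03286915]
85 -89.1013 ends [0.58197729 0.25361093] [0.58421427 0.11100489] miss mm 6.235837745387298
 or [272.1, 216.4] [ 0.59324966 -0.05112314  0.081     ]
 or [486.0, 282.5] [ 0.73825333 -0.4719067   0.081     ]
top [160.06921283 206.57351188] [211.11926023 203.62585544]
72 -89.98089 ends [0.58295126 0.21494974] [0.58298526 0.11300667] miss mm 9.959872443739325
 or [422.7, 120.1] [ 0.7806756  -0.44496073  0.081     ]
 or [272.0, 196.4] [ 0.59303273 -0.05130881  0.081     ]<stdin>:11: DeprecationWarning: Arrays of 2-dimensional vectors are deprecated. Use arrays of 3-dimensional vectors instead. (deprecated in NumPy 2.0)
```

View pics/c9.png

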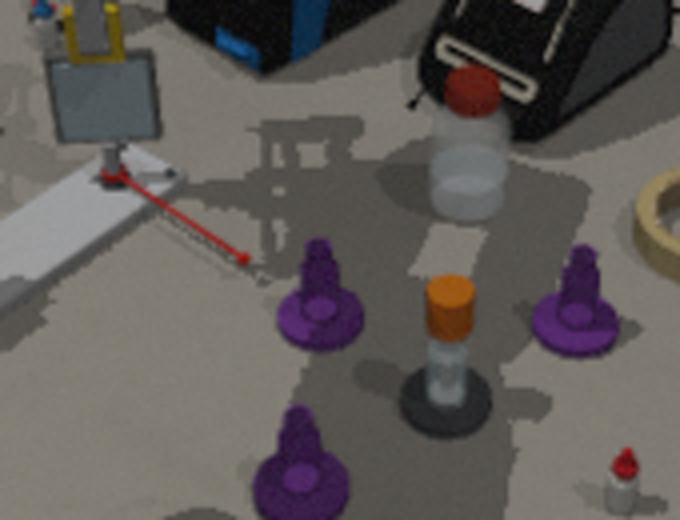

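The needle points at the head with a small overturn, missing by about 4–10 mm in the three views. I'll turn back about 0.65°.

>>> {"api": "apply_moves", "payload": {
  "rows": [
    {"twist": [0,0,-0.0036],"delta_pos": [0,0,0],"fingers": 1},
    {"twist": [0,0,-0.0036],"delta_pos": [0,0,0],"fingers": 1},
    {"twist": [0,0,-0.0036],"delta_pos": [0,0,0],"fingers": 1},
    {"twist": [0,0,-0.0036],"delta_pos": [0,0,0],"fingers": 1},
    {"twist": [0,0,-0.0036],"delta_pos": [0,0,0],"fingers": 1},
    {"twist": [0,0,-0.0036],"delta_pos": [0,0,0],"fingers": 1}
  ]
}}

```text
time_s: 16.98
tool_pos: [0.5835, 0.2487, 0.14]
orientation: [0.355, 0.935, -0.001, 0.0]
ft_force: [-1.8, -5.7, 4.7]
width: 0.0101
grasp_force: 30.0
```

```bash
python3 -W ignore - <<'E'
from h import *
s=r.sense();R0=R.from_quat(s["orientation"]).as_matrix();print(s["tool_pos"],s["ft_force"],s["grasp_force"],"y az",np.degrees(np.arctan2(R0[1,1],R0[0,1])))
H=np.array([.593,-.0515])
C={n:cam(n) for n in("wrist","scene","top")};I={n:r.snapshot(n) for n in C}
for n in C:
    a=proj(C[n],[.5817,.247,.021]);b=proj(C[n],[.586,.11,.021])
    lim=[max(0,int(v)) for v in (*(np.minimum(a,b)-9),*(np.maximum(a,b)+9))]
    x,d,P=needle(n,I[n],C[n],lim);d=d*-np.sign(d[1]);q=(P-x)@d;tip=x+d*q.max();e=tip-[.582,.2475];e/=np.linalg.norm(e)
    print(n,len(P),np.degrees(np.arctan2(d[1],d[0])),tip,"miss",1e3*np.cross(d,H-x),"via axis",1e3*np.cross(e,H-tip))
E
```

```text
[0.58352941 0.24866882 0.13996738] [-1.78465844 -5.72848123  4.65823152] 29.999016523361206 y az 48.395007953042324
wrist 600 -86.87896 [0.58823275 0.13304144] miss -5.287270874900937 via axis -5.2740063838385165
scene 86 -88.02539 [0.58756023 0.11201467] miss -0.19761111187516395 via axis -1.269700133436441
top 73 -88.08638 [0.58656542 0.11294344] miss 0.939792039682588 via axis 0.854618245793244
```

```bash
python3 -c "
from bench import r
print(r.hand_in())"
```

```text
the job is handed in; nothing more can be done
None
```

The rod is down in the glass vial with its head on the rim and let go; the gripper is holding the mirror with the needle's line passing within about 5 mm of the head's centre (limit 14 mm), nothing beside it was touched, and the job was handed in at about 17 s, though no verdict came back.

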